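Roll the tube onto the yellow layout line

ROBOT

A 6-joint arm with a two-finger parallel gripper is mounted at the origin on the work surface. World frame = base frame: x ahead of the robot, y to its left, z up, the work surface at z = 0. Lengths are in m, angles in rad, forces in N, time in s.
With the tool pointing down it reaches from about 0.425 to 0.95 m from the base axis. Payload 3.5 kg.
Tool frame: the origin (TCP) lies midway between the tips of the shut fingers; the grasp point (between the pads) lies 19 mm behind it; z points along the fingers, y is the line along which they close (so a half turn about z gives the same grasp; the last joint's range is limited). The gripper opens to 85 mm and grips with 20 to 120 N. Pads are 22 mm wide; open, the fingers measure 114 mm over their backs; the gripper's body (76 mm by 85 mm) begins 54 mm behind the grasp point. The pads swing forward as they close: fully open they stand 13 mm farther back than shut.
Start: joints at [-1.453, 0.286, 1.577, -0, 1.279, -0.15], TCP at [0.179, -0.651, 0.231] pointing down, gripper open.
Joint ranges: [-2.77, 2.77], [-0.9, 2.22], [0.21, 2.48], [-1.53, 4.67], [0.24, 2.81], [-2.84, 2.84]. Speed limits (rad/s): [2.79, 2.79, 3.14, 3.14, 3.14, 3.14].

INTERFACE

Orientations are given as a unit quaternion [x, y, z, w].
In Python, from plant import * gives the robot as it stands.
- The arm moves only by the tool move_arm, never from a script. Its argument "moves" is a list of rows, each a list of 3 entries, a list of its own where there are three numbers: the opening, from 0 (shut) to 1 (fully open), then the shift along the tool's x, y, z in m, then the turn, a rotation vector about the tool's x, y, z in rad. A call has exactly 10 rows; each row shifts and turns the commanded pose from where the row before left it, along the tool's axes as they then stand; what a row does not reach is not made up. A row lasts 1/12 s, in which the tool goes at most 41.7 mm and 7.16 degrees, less where a joint would pass 70% of its speed; a pose out of reach is approached as far as the arm can. A call is refused whole if a number of a shift passes 0.0417 or a number of a turn 0.125, either way. A call with a gripper value outside its range is refused whole. The fingers move at their own pace and stop on an object; "grip_force" is the grip in N (left out, the last holds). Time passes only in rows, so rows that do not move let the fingers close, or fill a call up. It gives the time, the measured TCP pose, the force, the opening and the grip force at its end, in the units of the state.
- get_state(): the state, without advancing time (a new reading comes with each control period).
- read_camera(name): name is "side" or "top"; returns the picture (480x640x3 uint8, red, green, blue); there is no depth.
- camera_params(name): a dict with "fx", "fy", "cx", "cy" (pixels), "k1" (the pictures are not rectified: a ray, as slopes to the right and down, at radius r is drawn at 1 + k1 r^2 times it, then the intrinsics apply), "rvec" (rotation vector, rad) and "tvec" (3), from world to camera coordinates, as OpenCV has them. Camera axes: x right, y down, z forward; pixel columns grow to the right and rows downward; lengths in m; the calibration is good to about 2 mm. A picture is of the moment at which its call begins. camera_params takes no time and is no camera call.
- sign_off(): hands the job in; it is judged then, once.
The state is a dict: "time": time; "qpos": joint angles; "dq": joint speeds; "joint_efforts": joint torques, N m; "eef_pos": TCP position; "tcp_rot": TCP orientation; "contact_force": force on the tool from outside, world axes, zero at the start; "wrist_torque": the same for the moment, N m; "opening": opening from 0.0 (shut) to 1.0 (fully open); "finger_force": force on a finger pad.
Only numpy, scipy, OpenCV 4.12 (cv2) and the standard library are available. Lean on these libraries where they do the work, as an engineer would, in place of code of your own. Each camera call takes 0.05 s, during which the arm holds its last target. There are 200 camera calls.

TASK

Push the top of the lying steel tube sideways with the fingertips so that it rolls across the fixture plate and comes to rest along the yellow line, with the line running under its middle from end to end. Do not pick the tube up or lift it off the plate, and leave the other things on the bench where they are; finish clear of the tube.

Things in the scene. Friction and masses are not known exactly. Their poses are not given: they have to be found in the camera images.
- tube: Bright steel tube, dark bores, thin dark seam along it; diameter 48 mm, length 160 mm, about 0.5 kg. Origin on its axis at mid length, 38 mm above the bench. x = tube's axis; y, z turn as it rolls. Starts between the lines, nearly parallel (0.05 rad), 50 to 140 mm from each. Released slowly, it stops within a few mm. A fingertip dragged over its top moves twice as far as it rolls.
- tube_end_a (a point): Centre of one end face of the tube, on its axis, at x = -80 mm of the tube.
- tube_end_b (a point): Centre of the other end face, on its axis, at x = +80 mm of the tube.
- yellow_line: Yellow painted line on the plate's top, the target: 220 mm long, 6 mm wide, flat (nothing to feel). Origin at its middle; x runs along the line, y across it, z up. It may be to either side of the tube.
- blue_line: Blue painted line of the same size on the other side of the tube: belongs to another job, not the target. x along it.
- plate: Fixed grey steel plate, 300 mm (its x) by 460 mm (its y) by 14 mm thick, three flat dark stripes along y; near its far edge (x = 107 to 143 mm) a strip 8 mm thick with three wing nuts up to 50 mm above the bench. Origin under its centre, on the bench; top at z = 14 mm. The lines run along its x, the tube rolls along its y.
- stop_block: Loose steel block 50 x 30 x 35 mm high on the plate near one end, bystander. Origin under its centre.
- collar: Loose brass collar, 38 mm diameter, 22 mm high, on the plate near the other end, bystander. Origin under its centre.
- magnet_square: Red magnetic holder 70 x 22 x 90 mm high standing on the bench to the left, bystander. Origin under its centre.
- spray_can: White can with a blue band, 60 mm diameter, 160 mm high, on the bench at the far left, bystander. Origin under its centre.
- wrench: Wrench lying on the bench to the right, bystander. Origin under its middle.
- hammer: Hammer lying on the bench to the right, beyond the wrench, bystander. Origin under its middle.
- brush: Brush lying on the bench at the left, bystander. Origin under its middle.
Things that resemble listed ones, but are neither listed nor needed, are in the scene too. What is shaped like the tube but green or purple is not meant.

How it is judged:
On the way:
1. the tube is rolled: it has turned about its axis by about a quarter turn (75 degrees) or more (angle between tube's own z axis and vertical above 1.3 rad), for 0.05 s.
At the end, for the whole second after the job is handed in: Both ends of the tube's axis lie within 12 mm of the yellow line's centre line (seen from above), the tube's middle is within 40 mm of the line's middle along the line, and the tube rests still on the plate (y of tube_end_a in the frame of yellow_line between -0.012 and 0.012 m and y of tube_end_b in the frame of yellow_line between -0.012 and 0.012 m and x of tube in the frame of yellow_line between -0.04 and 0.04 m and z of tube in the frame of plate between 0.033 and 0.043 m and linear speed of tube below 0.01 m/s and angular speed of tube below 0.3 rad/s); the robot touches nothing.
It fails at once if the tube, or one end of it, is lifted more than 10 mm off the plate (z of any of tube_end_a, tube_end_b in the frame of plate above 0.048 m).
It fails at once if a bystander is moved more than 20 mm (distance of any of stop_block, collar, magnet_square, spray_can, wrench, hammer, brush from where it was at the start of the episode above 0.02 m).
It also fails if it takes over 54 s, if anything falls off the work surface, if the arm or the gripper's body presses on something with over 40 N, if the wrist force passes 120 N, or if a joint passes its speed limit or range.

## Working session

There is one attempt and no reset: what is moved stays moved. The work goes in short steps, Python scripts to look and compute and a tool call to move; the robot and the scene stay as the last step left them, time stands still between calls to the robot, and variables do not carry over. Pictures are saved under pics/ and viewed, at most 10 in all, crops included, and the job is handed in when it is done.

Besides the shell and the picture viewer there is one more tool, called after "Request:" by a JSON object that holds its "op" and its "data", one argument or row to a line. move_arm: Moves the arm, as the interface text tells. Its arguments: {"type":"object","properties":{"moves":{"type":"array"},"grip_force":{"type":"number"}},"required":["moves"]}

```bash
mkdir -p pics; cat > h.py <<'E'
import numpy as np,cv2
from plant import *
def ray(n,uv):
    p=camera_params(n);R=cv2.Rodrigues(np.array(p["rvec"],float))[0];t=np.array(p["tvec"],float)
    uv=np.atleast_2d(np.array(uv,float));d=np.c_[(uv[:,0]-p["cx"])/p["fx"],(uv[:,1]-p["cy"])/p["fy"]]
    u=d.copy()
    for _ in range(20):u=d/(1+p["k1"]*(u**2).sum(1,keepdims=True))
    return -R.T@t,np.c_[u,np.ones(len(u))]@R
def onz(n,uv,z):
    o,d=ray(n,uv);return o+d*((z-o[2])/d[:,2])[:,None]
def snap(n,f):
    im=read_camera(n);cv2.imwrite(f"pics/{f}.png",im[:,:,::-1]);return im
E
python3 - <<'E'
from h import *
for n in("top","side"):
    snap(n,n+"0");o,_=ray(n,[320,240]);print(n,o,onz(n,[[320,240],[100,240],[320,100]],.014).round(3))
s=get_state();print(s["time"],s["eef_pos"],s["tcp_rot"],s["opening"])
E
```

```text
top [ 0.3455481  -0.00965613  1.20147709] [[ 0.491 -0.01   0.014]
 [ 0.478  0.532  0.014]
 [ 0.85  -0.001  0.014]]
side [ 0.26197614 -1.09364205  0.85636532] [[ 0.501  0.075  0.014]
 [-0.227  0.224  0.014]
 [ 0.793  1.504  0.014]]
0.1 [ 0.17858776 -0.65034789  0.23008002] [ 9.91046865e-01  1.33510330e-01  2.90181059e-05 -1.04960547e-03] 1.0004440426826426
```

View pics/top0.png

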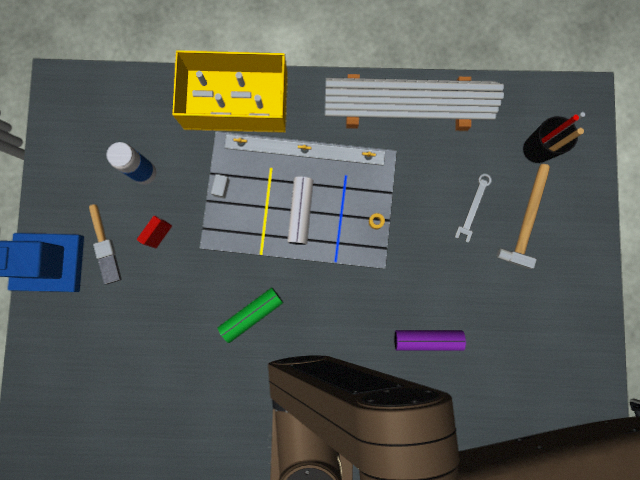

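View pics/side0.png

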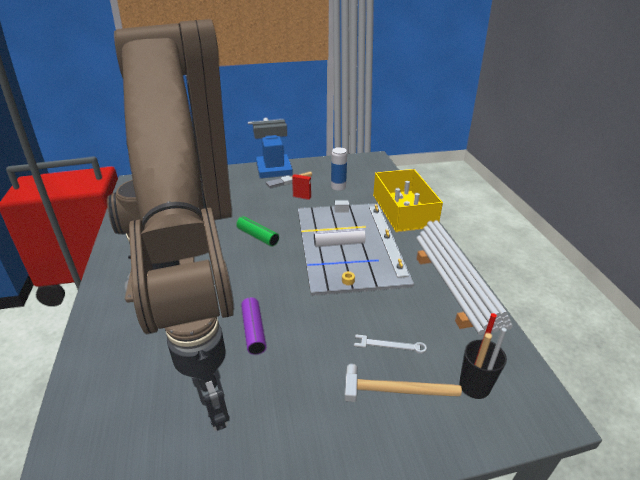

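The top view shows the tube at about (300,210), with the yellow line at (267,211) on its +y (left) side and the blue line at (341,220) on the other. The block is at (219,185) and the collar at (377,221). Next I'll measure the tube and the line.

```bash
cat >> h.py <<'E'
def line(im):
    h=cv2.cvtColor(im,cv2.COLOR_RGB2HSV);m=cv2.inRange(h,(22,130,120),(35,255,255));m[:155]=0;m[:,:240]=0;m[:,310:]=0
    v,u=np.nonzero(m);P=onz("top",np.c_[u,v],.014);return P
def tube(im,c0=275,c1=335):
    g=im.astype(int);m=((g.min(2)>150)&(g.max(2)-g.min(2)<30)).astype(np.uint8)*255
    m[:165]=0;m[260:]=0;m[:,:c0]=0;m[:,c1:]=0
    m=cv2.morphologyEx(m,cv2.MORPH_CLOSE,np.ones((5,5)))
    c=max(cv2.findContours(m,0,2)[0],key=cv2.contourArea)
    return cv2.minAreaRect(c),m
def axis(im,**k):
    r,m=tube(im,**k);b=cv2.boxPoints(r);b=b[np.argsort(b[:,1])]
    far,near=b[:2].mean(0),b[2:].mean(0);return onz("top",[far,near],.038),r
E
python3 - <<'E'
from h import *
im=cv2.imread("pics/top0.png")[:,:,::-1]
P=line(im);c=P.mean(0);vx,vy,x0,y0=cv2.fitLine(P[:,:2].astype(np.float32),2,0,.01,.01).ravel()
d=(P[:,:2]-c[:2])@[vx,vy];print("line",c,np.arctan2(vy,vx),np.ptp(d),len(P),"mid",c[:2]+np.array([vx,vy])*(d.max()+d.min())/2)
A,r=axis(im);print(A,r,np.arctan2(*(A[0]-A[1])[[1,0]]),np.linalg.norm(A[0]-A[1]))
cv2.imwrite("pics/crop.png",cv2.resize(np.hstack([im[155:265,235:325,::-1],cv2.cvtColor(tube(im)[1],8)[155:265,235:325]]),None,fx=4,fy=4))
E
```

```text
line [0.56137648 0.12715889 0.014     ] -0.07850734 0.2186037857814242 250 mid [0.5614627  0.12715211]
[[0.64499112 0.03756873 0.038     ]
 [0.48222481 0.05185017 0.038     ]] ((298.5028076171875, 208.9765167236328), (15.887810707092285, 66.08099365234375), 6.788974285125732) -0.08751784314122614 0.16339164942904852
```

View pics/crop.png

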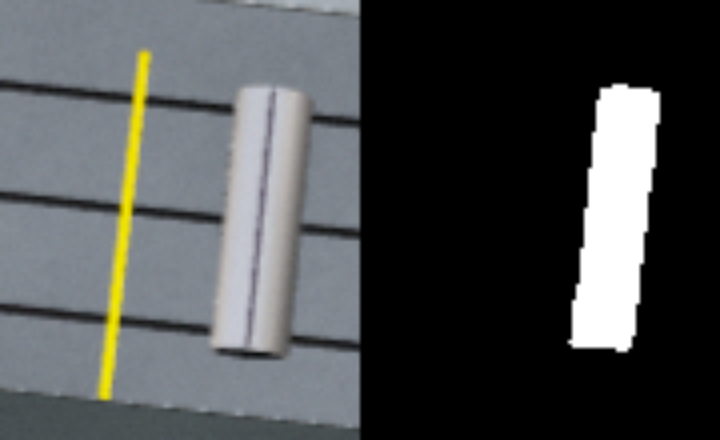

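The crop shows that my mask misses about 4 px of the tan, shaded right side, which pulls the axis estimate towards +y. I'll fix the threshold and start turning the tool so its y lies along the tube. Open fingers then give two contacts along the tube, and tool x points towards the yellow line.

Request:
{"op": "move_arm", "data": {
  "moves": [
    [1, [0, 0, 0], [0, 0, -0.122]],
    [1, [0, 0, 0], [0, 0, -0.122]],
    [1, [0, 0, 0], [0, 0, -0.122]],
    [1, [0, 0, 0], [0, 0, -0.122]],
    [1, [0, 0, 0], [0, 0, -0.122]],
    [1, [0, 0, 0], [0, 0, -0.122]],
    [1, [0, 0, 0], [0, 0, -0.122]],
    [1, [0, 0, 0], [0, 0, -0.122]],
    [1, [0, 0, 0], [0, 0, -0.122]],
    [1, [0, 0, 0], [0, 0, -0.122]]
  ]
}}

```text
time: 0.93
eef_pos: [0.1786, -0.6505, 0.2305]
tcp_rot: [0.734, 0.679, 0.0, -0.001]
contact_force: [-0.5, 0.2, 0.1]
opening: 1.004
finger_force: 0.0
```

```bash
sed -i 's/m=((g.min(2)>150).*$/m=((g.min(2)>105)\&(g[:,:,0]-g[:,:,2]>-8)\&(g[:,:,0]-g[:,:,2]<60)).astype(np.uint8)*255/' h.py
cat >> h.py <<'E'
from scipy.spatial.transform import Rotation as Ro
def tool(target):
    s=get_state();R=Ro.from_quat(s["tcp_rot"]).as_matrix();print("pos",np.round(s["eef_pos"],4),"toolx yaw",np.arctan2(R[1,0],R[0,0]),"tilt",R[:,2].round(3),"delta in tool",(R.T@(np.array(target)-s["eef_pos"])).round(4),"t",s["time"],"F",np.round(s["contact_force"],2))
E
python3 - <<'E'
from h import *
im=cv2.imread("pics/top0.png")[:,:,::-1]
print(im[210,285:316].tolist())
A,r=axis(im);print(A,r,np.arctan2(*(A[0]-A[1])[[1,0]]),A.mean(0))
tool([A[:,0].mean(),A[:,1].mean(),.2])
E
```

```text
[[66, 71, 78], [68, 71, 75], [54, 58, 63], [55, 58, 58], [42, 43, 49], [84, 81, 81], [154, 149, 146], [191, 188, 184], [198, 196, 200], [192, 193, 202], [196, 198, 207], [194, 197, 206], [195, 197, 206], [185, 188, 198], [144, 140, 154], [133, 132, 143], [194, 198, 206], [193, 195, 202], [186, 186, 190], [181, 180, 178], [177, 173, 170], [163, 159, 156], [139, 136, 133], [121, 118, 113], [98, 98, 92], [97, 99, 103], [112, 117, 126], [113, 119, 127], [118, 122, 131], [120, 125, 135], [123, 128, 135]]
[[0.64319031 0.02304574 0.038     ]
 [0.48097535 0.03448252 0.038     ]] ((305.0247497558594, 209.7524871826172), (10.547393798828125, 65.77196502685547), 5.710592269897461) -0.07038733298186613 [0.56208283 0.02876413 0.038     ]
pos [ 0.1786 -0.6505  0.2305] toolx yaw 1.4938164664180174 tilt [-0.     0.001 -1.   ] delta in tool [0.7067 0.3301 0.0314] t 0.9333 F [-0.55  0.16  0.05]
```

```bash
sed -i 's/m=((g.min(2)>105).*$/w=g[:,:,0]-g[:,:,2];m=((g.min(2)>140)|((w>-2)\&(w<60)\&(g.min(2)>85))).astype(np.uint8)*255/' h.py
python3 - <<'E'
from h import *
im=cv2.imread("pics/top0.png")[:,:,::-1]
A,r=axis(im);print(A,r,np.arctan2(*(A[0]-A[1])[[1,0]]),A.mean(0))
tool([.562,A[:,1].mean()-.008,.09])
E
```

```text
[[0.64561515 0.03495416 0.038     ]
 [0.4796497  0.04732616 0.038     ]] ((299.9561462402344, 209.41644287109375), (19.785425186157227, 67.31231689453125), 6.009005546569824) -0.07440800577778885 [0.56263243 0.04114016 0.038     ]
pos [ 0.1786 -0.6505  0.2305] toolx yaw 1.4938164664180174 tilt [-0.     0.001 -1.   ] delta in tool [0.7109 0.3298 0.1414] t 0.9333 F [-0.55  0.16  0.05]
```

Request:
{"op": "move_arm", "data": {
  "moves": [
    [1, [0.0285, 0.0132, 0], [0, 0, 0]],
    [1, [0.0285, 0.0132, 0], [0, 0, 0]],
    [1, [0.0285, 0.0132, 0], [0, 0, 0]],
    [1, [0.0285, 0.0132, 0], [0, 0, 0]],
    [1, [0.0285, 0.0132, 0], [0, 0, 0]],
    [1, [0.0285, 0.0132, 0], [0, 0, 0]],
    [1, [0.0285, 0.0132, 0], [0, 0, 0]],
    [1, [0.0285, 0.0132, 0], [0, 0, 0]],
    [1, [0.0285, 0.0132, 0], [0, 0, 0]],
    [1, [0.0285, 0.0132, 0], [0, 0, 0]]
  ]
}}

```text
time: 1.77
eef_pos: [0.3341, -0.3761, 0.2308]
tcp_rot: [0.736, 0.677, 0.0, -0.0]
contact_force: [-0.3, -0.7, -0.6]
opening: 1.004
finger_force: 0.0
```

Request:
{"op": "move_arm", "data": {
  "moves": [
    [1, [0.0285, 0.0132, 0], [0, 0, 0]],
    [1, [0.0285, 0.0132, 0], [0, 0, 0]],
    [1, [0.0285, 0.0132, 0], [0, 0, 0]],
    [1, [0.0285, 0.0132, 0], [0, 0, 0]],
    [1, [0.0285, 0.0132, 0], [0, 0, 0]],
    [1, [0.0285, 0.0132, 0], [0, 0, 0]],
    [1, [0.0285, 0.0132, 0], [0, 0, 0]],
    [1, [0.0285, 0.0132, 0], [0, 0, 0]],
    [1, [0.0285, 0.0132, 0], [0, 0, 0]],
    [1, [0.0285, 0.0132, 0], [0, 0, 0]]
  ]
}}

```text
time: 2.6
eef_pos: [0.4892, -0.1031, 0.231]
tcp_rot: [0.736, 0.677, -0.0, -0.0]
contact_force: [0.7, -0.4, -0.5]
opening: 1.003
finger_force: 0.0
```

```bash
python3 - <<'E'
from h import *
tool([.562,.033,.075])
E
```

```text
pos [ 0.4892 -0.1031  0.231 ] toolx yaw 1.4878387808163864 tilt [-0.001  0.    -1.   ] delta in tool [0.1416 0.0613 0.1559] t 2.6 F [ 0.73 -0.4  -0.47]
```

Request:
{"op": "move_arm", "data": {
  "moves": [
    [1, [0.018, 0.0077, 0.0], [0, 0, 0]],
    [1, [0.018, 0.0077, 0.0195], [0, 0, 0]],
    [1, [0.018, 0.0077, 0.0195], [0, 0, 0]],
    [1, [0.018, 0.0077, 0.0195], [0, 0, 0]],
    [1, [0.018, 0.0077, 0.0195], [0, 0, 0]],
    [1, [0.018, 0.0077, 0.0195], [0, 0, 0]],
    [1, [0.018, 0.0077, 0.0195], [0, 0, 0]],
    [1, [0.0156, 0.0077, 0.0195], [0, 0, 0]],
    [1, [0, 0, 0.0195], [0, 0, 0]],
    [1, [0, 0, 0], [0, 0, 0]]
  ]
}}

```text
time: 3.43
eef_pos: [0.5587, 0.0325, 0.0704]
tcp_rot: [0.735, 0.678, -0.003, -0.004]
contact_force: [-1.0, 0.2, -1.0]
opening: 1.003
finger_force: 0.0
```

```bash
python3 - <<'E'
from h import *
tool([.562,.033,.05])
snap("side","side1")
im=cv2.imread("pics/side1.png");cv2.imwrite("pics/s1c.png",cv2.resize(im[170:300,250:430],None,fx=4,fy=4))
E
```

```text
pos [0.5587 0.0325 0.0704] toolx yaw 1.4893597874015472 tilt [-0.009  0.001 -1.   ] delta in tool [0.0008 0.0035 0.0204] t 3.4333 F [-0.97  0.2  -0.95]
```

View pics/s1c.png

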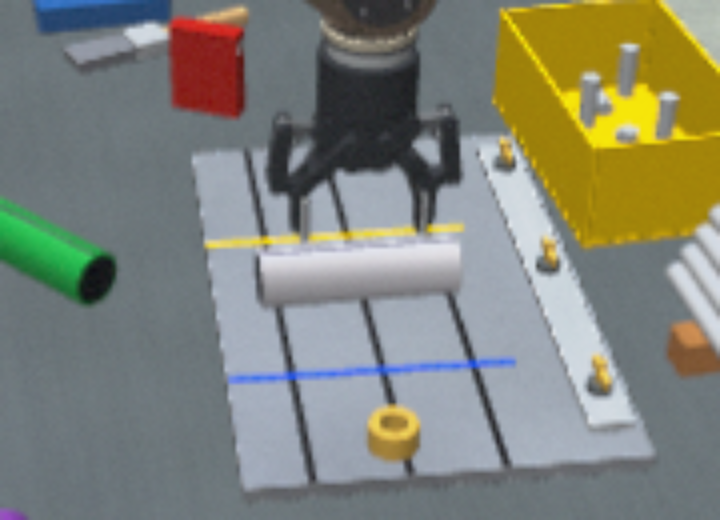

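The side crop shows the two open fingers at (305,225) and (425,225), straddling the tube's length just above its top. Now I'll lower slowly to make contact.

Request:
{"op": "move_arm", "data": {
  "moves": [
    [1, [0, 0, 0.003], [0, 0, 0]],
    [1, [0, 0, 0.003], [0, 0, 0]],
    [1, [0, 0, 0.003], [0, 0, 0]],
    [1, [0, 0, 0.002], [0, 0, 0]],
    [1, [0, 0, 0.002], [0, 0, 0]],
    [1, [0, 0, 0.002], [0, 0, 0]],
    [1, [0, 0, 0.002], [0, 0, 0]],
    [1, [0, 0, 0.001], [0, 0, 0]],
    [1, [0, 0, 0], [0, 0, 0]],
    [1, [0, 0, 0], [0, 0, 0]]
  ]
}}

```text
time: 4.32
eef_pos: [0.5621, 0.0313, 0.0572]
tcp_rot: [0.736, 0.677, -0.0, -0.0]
contact_force: [-0.6, -0.1, 0.5]
opening: 1.003
finger_force: 0.0
```

Request:
{"op": "move_arm", "data": {
  "moves": [
    [1, [0, 0, 0.002], [0, 0, 0]],
    [1, [0, 0, 0.002], [0, 0, 0]],
    [1, [0, 0, 0.001], [0, 0, 0]],
    [1, [0, 0, 0.001], [0, 0, 0]],
    [1, [0, 0, 0], [0, 0, 0]],
    [1, [0, 0, 0.001], [0, 0, 0]],
    [1, [0, 0, 0], [0, 0, 0]],
    [1, [0, 0, 0.001], [0, 0, 0]],
    [1, [0, 0, 0], [0, 0, 0]],
    [1, [0, 0, 0], [0, 0, 0]]
  ]
}}

```text
time: 5.15
eef_pos: [0.5621, 0.0313, 0.0493]
tcp_rot: [0.736, 0.677, -0.0, -0.0]
contact_force: [0.8, -0.3, 0.8]
opening: 0.996
finger_force: 0.0
```

Request:
{"op": "move_arm", "data": {
  "moves": [
    [1, [0, 0, 0.001], [0, 0, 0]],
    [1, [0, 0, 0], [0, 0, 0]],
    [1, [0, 0, 0], [0, 0, 0]],
    [1, [0, 0, 0], [0, 0, 0]],
    [1, [0, 0, 0], [0, 0, 0]],
    [1, [0, 0, 0], [0, 0, 0]],
    [1, [0, 0, 0], [0, 0, 0]],
    [1, [0, 0, 0], [0, 0, 0]],
    [1, [0, 0, 0], [0, 0, 0]],
    [1, [0, 0, 0], [0, 0, 0]]
  ]
}}

```text
time: 5.98
eef_pos: [0.5622, 0.0312, 0.0484]
tcp_rot: [0.736, 0.677, 0.0, 0.0]
contact_force: [0.2, -0.1, 1.4]
opening: 0.999
finger_force: 0.5
```

Request:
{"op": "move_arm", "data": {
  "moves": [
    [1, [0, 0, 0.001], [0, 0, 0]],
    [1, [0, 0, 0], [0, 0, 0]],
    [1, [0, 0, 0], [0, 0, 0]],
    [1, [0, 0, 0.001], [0, 0, 0]],
    [1, [0, 0, 0], [0, 0, 0]],
    [1, [0, 0, 0], [0, 0, 0]],
    [1, [0, 0, 0], [0, 0, 0]],
    [1, [0, 0, 0], [0, 0, 0]],
    [1, [0, 0, 0], [0, 0, 0]],
    [1, [0, 0, 0], [0, 0, 0]]
  ]
}}

```text
time: 6.82
eef_pos: [0.5624, 0.031, 0.048]
tcp_rot: [0.736, 0.677, -0.0, 0.0]
contact_force: [-3.9, -0.5, 9.8]
opening: 1.003
finger_force: 4.6
```

About 10 N of contact, so I'll drag now.

Request:
{"op": "move_arm", "data": {
  "moves": [
    [1, [0.002, 0, 0], [0, 0, 0]],
    [1, [0.004, 0, 0], [0, 0, 0]],
    [1, [0.005, 0, 0], [0, 0, 0]],
    [1, [0.005, 0, 0], [0, 0, 0]],
    [1, [0.005, 0, 0], [0, 0, 0]],
    [1, [0.005, 0, 0], [0, 0, 0]],
    [1, [0.004, 0, 0], [0, 0, 0]],
    [1, [0.002, 0, 0], [0, 0, 0]],
    [1, [0.001, 0, 0], [0, 0, 0]],
    [1, [0, 0, 0], [0, 0, 0]]
  ]
}}

```text
time: 7.65
eef_pos: [0.5647, 0.0647, 0.0486]
tcp_rot: [0.736, 0.677, -0.001, -0.001]
contact_force: [-7.3, 0.6, 13.0]
opening: 1.005
finger_force: 7.0
```

```bash
python3 - <<'E'
from h import *
tool([.5627,.12,.048]);im=snap("top","top2")
cv2.imwrite("pics/t2c.png",cv2.resize(im[130:270,195:395,::-1],None,fx=4,fy=4))
E
```

```text
pos [0.5647 0.0647 0.0486] toolx yaw 1.4879970584387245 tilt [-0.002  0.    -1.   ] delta in tool [ 0.055  -0.0066  0.0006] t 7.65 F [-7.33  0.57 12.96]
```

View pics/t2c.png

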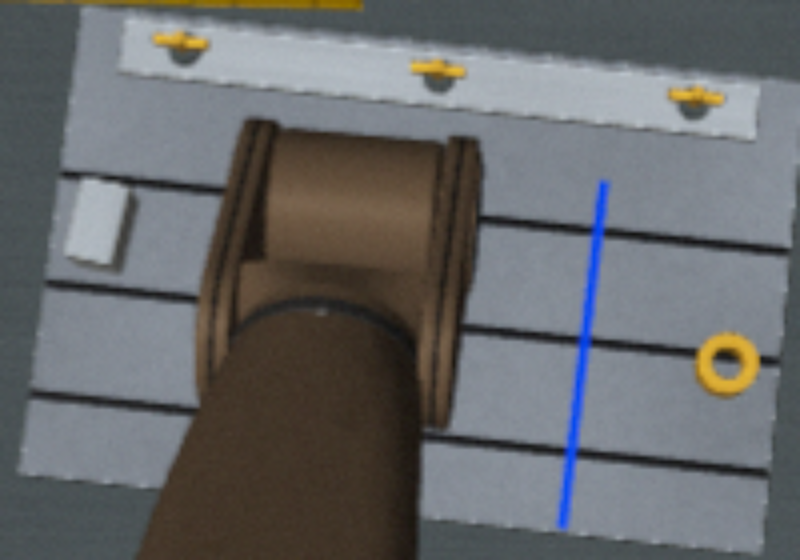

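The top view is now blocked by the wrist over (195–480) in the crop, and the bystanders are undisturbed. I'll use the side view for tracking, lift, and measure.

Request:
{"op": "move_arm", "data": {
  "moves": [
    [1, [0, 0, -0.004], [0, 0, 0]],
    [1, [0, 0, -0.008], [0, 0, 0]],
    [1, [0, 0, -0.01], [0, 0, 0]],
    [1, [0, 0, -0.01], [0, 0, 0]],
    [1, [0, 0, 0], [0, 0, 0]],
    [1, [0, 0, 0], [0, 0, 0]],
    [1, [0, 0, 0], [0, 0, 0]],
    [1, [0, 0, 0], [0, 0, 0]],
    [1, [0, 0, 0], [0, 0, 0]],
    [1, [0, 0, 0], [0, 0, 0]]
  ]
}}

```text
time: 8.53
eef_pos: [0.5644, 0.0641, 0.0777]
tcp_rot: [0.736, 0.677, -0.0, -0.0]
contact_force: [-0.9, -0.4, -0.1]
opening: 1.0
finger_force: 0.0
```

```bash
cat >> h.py <<'E'
def sideax(im):
    g=im.astype(int);m=((g.min(2)>150)).astype(np.uint8)*255
    m[:205]=0;m[262:]=0;m[:,:300]=0;m[:,374:]=0
    m=cv2.morphologyEx(m,cv2.MORPH_CLOSE,np.ones((3,3)));m=cv2.morphologyEx(m,cv2.MORPH_OPEN,np.ones((5,5)))
    c=max(cv2.findContours(m,0,2)[0],key=cv2.contourArea)
    r=cv2.minAreaRect(c);b=cv2.boxPoints(r);b=b[np.argsort(b[:,0])];A=onz("side",[b[:2].mean(0),b[2:].mean(0)],.038)
    return A,r,m
def rep(im,f=None):
    A,r,m=sideax(im);print("mid",A.mean(0).round(4),"yaw",np.arctan2(*(A[1]-A[0])[[1,0]]).round(4),"len",np.linalg.norm(A[1]-A[0]).round(3),"w",min(r[1]))
    if f:cv2.imwrite(f,cv2.resize(np.hstack([im[190:270,290:390,::-1],cv2.cvtColor(m,8)[190:270,290:390]]),None,fx=4,fy=4))
E
python3 - <<'E'
from h import *
rep(cv2.imread("pics/side0.png")[:,:,::-1])
im=snap("side","side3");rep(im,"pics/s3c.png")
tool([.5627,.049,.06])
E
```

```text
mid [0.5566 0.0692 0.038 ] yaw -0.1506 len 0.24 w 55.00562286376953
mid [0.5572 0.0648 0.038 ] yaw -0.116 len 0.241 w 54.60613250732422
pos [0.5645 0.0641 0.0778] toolx yaw 1.4877800672673356 tilt [-0.001  0.    -1.   ] delta in tool [-0.0152 -0.0006  0.0178] t 8.5833 F [-0.34 -0.74 -0.09]
```

View pics/s3c.png

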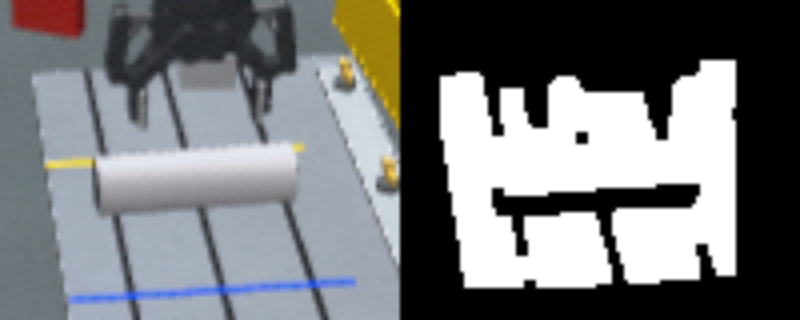

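The crop shows the tube at about (95–297, 150–210) and has rolled towards the yellow line. My mask is swamped by the plate, so I'll separate by hue instead.

```bash
python3 - <<'E'
import re
s=open('h.py').read()
s=s.replace("m=((g.min(2)>150)).astype(np.uint8)*255\n    m[:205]","w=g[:,:,0]-g[:,:,2];m=((w>-9)&(w<40)&(g.min(2)>85)).astype(np.uint8)*255\n    m[:205]")
open('h.py','w').write(s)
E
python3 - <<'E'
from h import *
im=cv2.imread("pics/side3.png")[:,:,::-1]
print(im[218:250,335].tolist())
a=cv2.imread("pics/side0.png")[:,:,::-1]
rep(a);rep(im,"pics/s3d.png")
E
```

```text
[[158, 165, 175], [155, 163, 174], [135, 142, 152], [96, 98, 106], [83, 85, 92], [40, 41, 45], [51, 54, 58], [61, 65, 70], [80, 84, 93], [168, 171, 178], [229, 231, 236], [226, 230, 238], [225, 228, 236], [221, 222, 228], [212, 209, 215], [197, 194, 200], [183, 182, 186], [173, 169, 177], [159, 157, 165], [153, 152, 158], [143, 143, 146], [135, 133, 138], [127, 125, 128], [117, 115, 121], [135, 140, 148], [162, 172, 183], [166, 172, 184], [164, 171, 183], [167, 175, 186], [167, 178, 187], [166, 175, 188], [160, 170, 184]]
mid [0.5571 0.036  0.038 ] yaw -0.0314 len 0.163 w 11.840943336486816
mid [0.5606 0.0602 0.038 ] yaw -0.0611 len 0.161 w 14.035021781921387
```

```bash
sed -i 's/m=((w>-9)&(w<40)&(g.min(2)>85))/m=((g.min(2)>190)|((w>-9)\&(w<40)\&(g.min(2)>85)))/' h.py
python3 - <<'E'
from h import *
rep(cv2.imread("pics/side0.png")[:,:,::-1]);rep(cv2.imread("pics/side3.png")[:,:,::-1])
E
```

```text
mid [0.559  0.0456 0.038 ] yaw -0.0788 len 0.162 w 15.318116188049316
mid [0.5609 0.0626 0.038 ] yaw -0.0609 len 0.163 w 14.870118141174316
```

Request:
{"op": "move_arm", "data": {
  "moves": [
    [1, [-0.008, 0, 0], [0, 0, 0]],
    [1, [-0.008, 0, 0], [0, 0, 0]],
    [1, [0, 0, 0.008], [0, 0, 0]],
    [1, [0, 0, 0.008], [0, 0, 0]],
    [1, [0, 0, 0.006], [0, 0, 0]],
    [1, [0, 0, 0.005], [0, 0, 0]],
    [1, [0, 0, 0.002], [0, 0, 0]],
    [1, [0, 0, 0.002], [0, 0, 0]],
    [1, [0, 0, 0.001], [0, 0, 0]],
    [1, [0, 0, 0], [0, 0, 0]]
  ]
}}

```text
time: 9.42
eef_pos: [0.5628, 0.0482, 0.048]
tcp_rot: [0.736, 0.677, -0.002, -0.001]
contact_force: [-6.6, -1.1, 11.5]
opening: 1.002
finger_force: 6.0
```

Request:
{"op": "move_arm", "data": {
  "moves": [
    [1, [0.002, 0, 0], [0, 0, 0]],
    [1, [0.004, 0, 0], [0, 0, 0]],
    [1, [0.006, 0, 0], [0, 0, 0]],
    [1, [0.006, 0, 0], [0, 0, 0]],
    [1, [0.006, 0, 0], [0, 0, 0]],
    [1, [0.006, 0, 0], [0, 0, 0]],
    [1, [0.004, 0, 0], [0, 0, 0]],
    [1, [0.002, 0, 0], [0, 0, 0]],
    [1, [0, 0, 0], [0, 0, 0]],
    [1, [0, 0, -0.002], [0, 0, 0]]
  ]
}}

```text
time: 10.25
eef_pos: [0.5665, 0.0848, 0.0495]
tcp_rot: [0.736, 0.677, 0.0, -0.0]
contact_force: [0.6, 0.5, -0.4]
opening: 1.001
finger_force: 0.0
```

Request:
{"op": "move_arm", "data": {
  "moves": [
    [1, [0, 0, -0.01], [0, 0, 0]],
    [1, [-0.008, 0, -0.005], [0, 0, 0]],
    [1, [-0.008, 0, 0], [0, 0, 0]],
    [1, [0, 0, 0], [0, 0, 0]],
    [1, [0, 0, 0], [0, 0, 0]],
    [1, [0, 0, 0], [0, 0, 0]],
    [1, [0, 0, 0], [0, 0, 0]],
    [1, [0, 0, 0], [0, 0, 0]],
    [1, [0, 0, 0], [0, 0, 0]],
    [1, [0, 0, 0], [0, 0, 0]]
  ]
}}

```text
time: 11.08
eef_pos: [0.5651, 0.0683, 0.0632]
tcp_rot: [0.736, 0.677, -0.0, -0.0]
contact_force: [0.2, -0.6, -1.4]
opening: 1.003
finger_force: 0.0
```

```bash
python3 - <<'E'
from h import *
rep(snap("side","side4"));tool([.5627,.065,.046])
E
```

```text
mid [0.5618 0.0811 0.038 ] yaw -0.0805 len 0.163 w 14.654844284057617
pos [0.5651 0.0683 0.0632] toolx yaw 1.4880254014466996 tilt [-0.  0. -1.] delta in tool [-0.0034 -0.0021  0.0172] t 11.1333 F [-0.79 -0.14  0.16]
```

Request:
{"op": "move_arm", "data": {
  "moves": [
    [1, [0, 0, 0.006], [0, 0, 0]],
    [1, [0, 0, 0.005], [0, 0, 0]],
    [1, [0, 0, 0.002], [0, 0, 0]],
    [1, [0, 0, 0.002], [0, 0, 0]],
    [1, [0, 0, 0.002], [0, 0, 0]],
    [1, [0, 0, 0], [0, 0, 0]],
    [1, [0.002, 0, 0], [0, 0, 0]],
    [1, [0.004, 0, 0], [0, 0, 0]],
    [1, [0.006, 0, 0], [0, 0, 0]],
    [1, [0.006, 0, 0], [0, 0, 0]]
  ]
}}

```text
time: 11.97
eef_pos: [0.5659, 0.0864, 0.0486]
tcp_rot: [0.736, 0.677, -0.001, -0.001]
contact_force: [-10.2, 0.6, 15.5]
opening: 1.003
finger_force: 7.8
```

Request:
{"op": "move_arm", "data": {
  "moves": [
    [1, [0.006, 0, 0], [0, 0, 0]],
    [1, [0.006, 0, 0], [0, 0, 0]],
    [1, [0.004, 0, 0], [0, 0, 0]],
    [1, [0.002, 0, 0], [0, 0, 0]],
    [1, [0, 0, 0], [0, 0, 0]],
    [1, [0, 0, -0.002], [0, 0, 0]],
    [1, [0, 0, -0.01], [0, 0, 0]],
    [1, [-0.008, 0, -0.005], [0, 0, 0]],
    [1, [-0.008, 0, 0], [0, 0, 0]],
    [1, [0, 0, 0], [0, 0, 0]]
  ]
}}

```text
time: 12.8
eef_pos: [0.5672, 0.0864, 0.0638]
tcp_rot: [0.736, 0.677, 0.0, 0.001]
contact_force: [-0.1, 0.1, 0.7]
opening: 1.002
finger_force: 0.0
```

```bash
python3 - <<'E'
from h import *
rep(snap("side","side5"));tool([.5627,.083,.046])
E
```

```text
mid [0.5632 0.1007 0.038 ] yaw -0.0685 len 0.163 w 14.484321594238281
pos [0.5669 0.0869 0.0633] toolx yaw 1.486070574017367 tilt [ 0. -0. -1.] delta in tool [-0.0042 -0.0038  0.0173] t 12.85 F [ 0.31  0.47 -0.67]
```

Request:
{"op": "move_arm", "data": {
  "moves": [
    [1, [0, 0, 0.006], [0, 0, 0]],
    [1, [0, 0, 0.005], [0, 0, 0]],
    [1, [0, 0, 0.002], [0, 0, 0]],
    [1, [0, 0, 0.002], [0, 0, 0]],
    [1, [0, 0, 0.002], [0, 0, 0]],
    [1, [0, 0, 0], [0, 0, 0]],
    [1, [0.002, 0, 0], [0, 0, 0]],
    [1, [0.004, 0, 0], [0, 0, 0]],
    [1, [0.005, 0, 0], [0, 0, 0]],
    [1, [0.005, 0, 0], [0, 0, 0]]
  ]
}}

```text
time: 13.68
eef_pos: [0.5677, 0.1046, 0.0486]
tcp_rot: [0.736, 0.677, -0.001, -0.001]
contact_force: [-9.9, 1.5, 16.1]
opening: 0.993
finger_force: 7.9
```

Request:
{"op": "move_arm", "data": {
  "moves": [
    [1, [0.005, 0, 0], [0, 0, 0]],
    [1, [0.005, 0, 0], [0, 0, 0]],
    [1, [0.003, 0, 0], [0, 0, 0]],
    [1, [0.001, 0, 0], [0, 0, 0]],
    [1, [0, 0, 0], [0, 0, 0]],
    [1, [0, 0, -0.002], [0, 0, 0]],
    [1, [0, 0, -0.01], [0, 0, 0]],
    [1, [-0.008, 0, -0.005], [0, 0, 0]],
    [1, [-0.006, 0, 0], [0, 0, 0]],
    [1, [0, 0, 0], [0, 0, 0]]
  ]
}}

```text
time: 14.52
eef_pos: [0.5684, 0.1027, 0.0636]
tcp_rot: [0.736, 0.677, 0.0, 0.0]
contact_force: [-0.5, 0.2, -0.2]
opening: 1.002
finger_force: 0.0
```

```bash
python3 - <<'E'
from h import *
im=snap("side","side6");rep(im,"pics/s6c.png");tool([.5627,.103,.046])
h=cv2.cvtColor(im,cv2.COLOR_RGB2HSV);m=cv2.inRange(h,(20,120,120),(35,255,255));m[:215]=0;m[240:]=0;m[:,:290]=0;m[:,370:]=0
v,u=np.nonzero(m);P=onz("side",np.c_[u,v],.014);print(P.round(3)[::max(1,len(P)//12)])
E
```

```text
mid [0.5639 0.1156 0.038 ] yaw -0.064 len 0.163 w 14.495638847351074
pos [0.5681 0.1031 0.0632] toolx yaw 1.486448765959405 tilt [-0. -0. -1.] delta in tool [-0.0006 -0.0054  0.0172] t 14.5667 F [-0.31 -0.38 -0.15]
[[0.658 0.127 0.014]
 [0.662 0.127 0.014]
 [0.665 0.126 0.014]
 [0.669 0.125 0.014]
 [0.653 0.122 0.014]
 [0.657 0.121 0.014]
 [0.66  0.121 0.014]
 [0.663 0.12  0.014]
 [0.667 0.119 0.014]
 [0.463 0.142 0.014]
 [0.466 0.142 0.014]
 [0.469 0.141 0.014]
 [0.473 0.14  0.014]
 [0.476 0.14  0.014]
 [0.479 0.139 0.014]
 [0.483 0.138 0.014]
 [0.448 0.139 0.014]
 [0.452 0.139 0.014]
 [0.455 0.138 0.014]
 [0.458 0.137 0.014]
 [0.462 0.137 0.014]
 [0.465 0.136 0.014]
 [0.468 0.135 0.014]]
```

View pics/s6c.png

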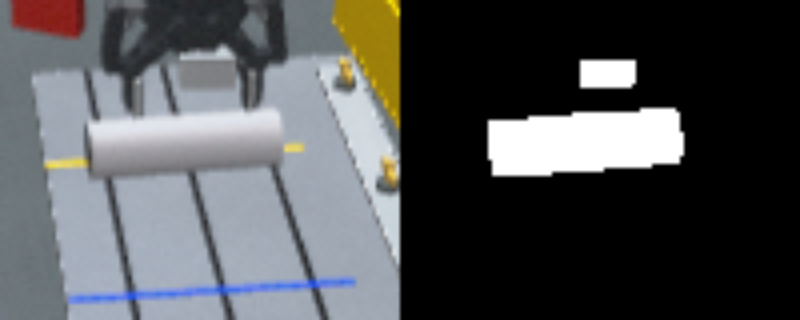

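The crop shows the tube just in front of the yellow line, whose ends show at (65,163) and (293,148), so about 15 mm is left. One more 30 mm drag, then lift clear.

Request:
{"op": "move_arm", "data": {
  "moves": [
    [1, [0, 0, 0.006], [0, 0, 0]],
    [1, [0, 0, 0.005], [0, 0, 0]],
    [1, [0, 0, 0.002], [0, 0, 0]],
    [1, [0, 0, 0.002], [0, 0, 0]],
    [1, [0, 0, 0.002], [0, 0, 0]],
    [1, [0, 0, 0], [0, 0, 0]],
    [1, [0.002, 0, 0], [0, 0, 0.003]],
    [1, [0.004, 0, 0], [0, 0, 0.003]],
    [1, [0.005, 0, 0], [0, 0, 0.004]],
    [1, [0.005, 0, 0], [0, 0, 0.004]]
  ]
}}

```text
time: 15.4
eef_pos: [0.5698, 0.1205, 0.0487]
tcp_rot: [0.74, 0.673, -0.0, -0.0]
contact_force: [-5.4, -0.2, 13.4]
opening: 0.998
finger_force: 6.6
```

Request:
{"op": "move_arm", "data": {
  "moves": [
    [1, [0.005, 0, 0], [0, 0, 0.004]],
    [1, [0.005, 0, 0], [0, 0, 0.004]],
    [1, [0.003, 0, 0], [0, 0, 0.003]],
    [1, [0.001, 0, 0], [0, 0, 0]],
    [1, [0, 0, 0], [0, 0, 0]],
    [1, [0, 0, -0.002], [0, 0, 0]],
    [1, [0, 0, -0.01], [0, 0, 0]],
    [1, [0, 0, -0.02], [0, 0, 0]],
    [1, [0, 0, -0.03], [0, 0, 0]],
    [1, [0, 0, -0.03], [0, 0, 0]]
  ]
}}

```text
time: 16.23
eef_pos: [0.5698, 0.1338, 0.138]
tcp_rot: [0.744, 0.668, -0.001, -0.001]
contact_force: [0.4, -0.2, 0.7]
opening: 1.003
finger_force: 0.0
```

Request:
{"op": "move_arm", "data": {
  "moves": [
    [1, [-0.02, 0, -0.02], [0, 0, 0]],
    [1, [-0.035, 0, -0.02], [0, 0, 0]],
    [1, [-0.035, 0, 0], [0, 0, 0]],
    [1, [-0.035, 0, 0], [0, 0, 0]],
    [1, [-0.035, 0, 0], [0, 0, 0]],
    [1, [-0.035, 0, 0], [0, 0, 0]],
    [1, [-0.035, 0, 0], [0, 0, 0]],
    [1, [-0.035, 0, 0], [0, 0, 0]],
    [1, [-0.02, 0, 0], [0, 0, 0]],
    [1, [0, 0, 0], [0, 0, 0]]
  ]
}}

```text
time: 17.07
eef_pos: [0.5397, -0.1532, 0.1784]
tcp_rot: [0.746, 0.666, -0.0, 0.0]
contact_force: [0.2, -0.1, -1.0]
opening: 0.998
finger_force: 0.0
```

```bash
python3 - <<'E'
from h import *
im=snap("side","side7");rep(im);im=snap("top","top7")
A,r=axis(im,c0=235,c1=300);print(A,r)
cv2.imwrite("pics/t7c.png",cv2.resize(im[130:270,195:395,::-1],None,fx=4,fy=4))
for a in A:print("off line",a[1]-(.12715+np.tan(-.0785)*(a[0]-.5615)))
tool([.5,0,.2])
E
```

```text
mid [0.6002 0.124  0.038 ] yaw -0.2021 len 0.088 w 13.0
[[0.66662254 0.11765567 0.038     ]
 [0.47707864 0.13447881 0.038     ]] ((265.26727294921875, 204.90646362304688), (19.754573822021484, 76.90776824951172), 7.275004863739014)
off line -0.0012252213804594264
off line 0.0006880915491742912
pos [ 0.54   -0.1499  0.1781] toolx yaw 1.4608626386508028 tilt [-0.     0.001 -1.   ] delta in tool [ 0.1446 -0.0562 -0.0217] t 17.1667 F [-0.45  0.8  -0.2 ]
```

View pics/t7c.png

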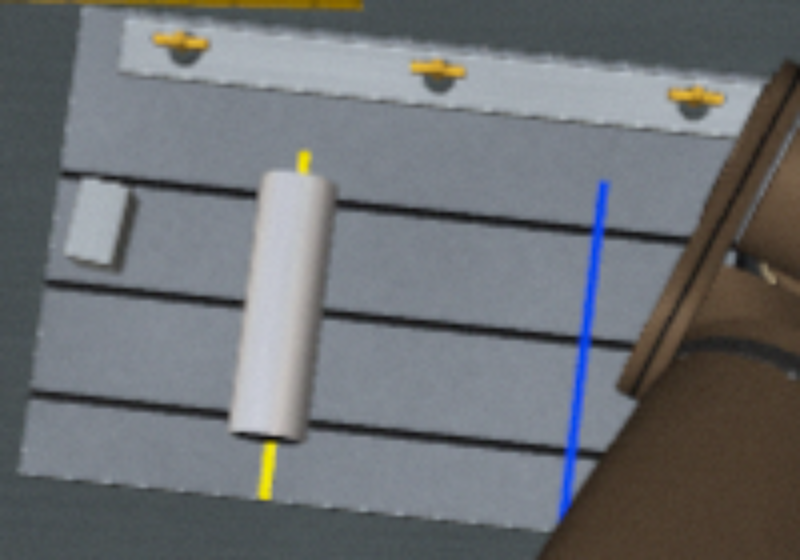

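The tube, from (298,172) to (268,438) in the crop, is centred on the yellow line. The line shows at the middle of both ends, (304,160) and (267,470). The end offsets are about 1 mm, and the block hasn't moved.

```bash
python3 -c "
from plant import *
print(sign_off())"
```

```text
the job is handed in; nothing more can be done
None
```

I rolled the tube onto the yellow line and handed the job in at about 17 s; in the last picture both ends measured within about 2 mm of the line's centre, with the arm clear, but the hand-in returned no verdict.

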